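# Offer up the grooved top rail over a slatted panel

### The job

The loose middle slat of this small slatted panel has tipped over against its glued neighbours: stand it upright again in the groove of the bottom rail, midway between the other two on the pencil lines, and let go of it. Then carry the grooved top rail across, over the things standing on the bench without knocking any of them, and hold it level about a centimetre above the tops of the three slats, groove down, straight over the bottom rail and end in line with end, never letting it touch the slats. Finish while still holding it there, steady, so that I can guide the slat ends into its groove; do not lower it or let go.

Things in the scene. Friction and masses are not known exactly. Their poses are not given: they have to be found in the camera images.
- frame: Fixed lower half of the panel: plywood board 116 x 300 x 12 mm, on it a light wooden bottom rail 46 wide, 260 long, its top 48 mm above the bench, between 18 mm high cleats. Groove along its whole top, 21 wide, 16 deep. Two brown slats (18 x 50 x 130 mm) are glued upright in it at y = -90 and +90 mm. Origin: middle of the underside, on the bench; y along the groove, x across, z up.
- slat_place (a point): Point on the groove's floor (32 mm above the bench) midway between the two glued slats: where the middle of the loose slat's foot belongs. Pencil lines 25 mm to either side mark the slat's edges. Axes as the frame's.
- slat_tops (a point): Point midway between the tops of the two glued slats, 162 mm above the bench, right above slat_place. Axes as the frame's.
- loose_slat: Loose brown slat, 18 mm thick (x), 50 wide (y), 130 long (z), about 0.09 kg; origin at its centre. It starts with its foot in the groove, leaning about 47 degrees along the groove: its top end (+z) rests on the glued slat at the frame's -y, its heel on the other. Upright, its centre is 97 mm above the bench; it rights itself along the groove from leans under about 20 degrees.
- top_rail: Loose light wooden top rail, 46 mm wide (x), 260 long (y), 36 high, about 0.18 kg, lying on the bench groove down. Origin: middle of its underside (the plane of the groove's lips); z up. Groove 21 mm wide, 16 deep along its whole underside. Both ends are alike. Grip it across its 46 mm width at the middle.
- glue_bottle: loose glue bottle with an orange nozzle, standing, 46 x 62 mm, 177 mm high; origin: middle of its foot. Leave it standing where it is.
- blue_clamp: loose blue spring clamp standing upright, 61 x 33 mm, 135 mm high; origin: middle of its foot. Leave it standing where it is.
- screw_tin: loose open grey screw tin, 69 mm across, 68 mm high; origin: middle of its foot. Leave it where it is.

How it is judged:
By the outcome, as a careful person would: the job done as asked, in the order asked, and still so for the second after the job is handed in, while the arm keeps its last pose, push and grip.
It also fails if it takes over 54 s, if anything falls off the work surface, if the arm or the gripper's body presses on something with over 40 N, if the wrist force passes 120 N, or if a joint passes its speed limit or range.

### The arm

A 6-joint arm with a two-finger parallel gripper is mounted at the origin on a cart in front of the work surface, level with it; the furniture and walls round the work are solid. World frame = base frame: x ahead of the robot, y to its left, z up, the work surface at z = 0. Lengths are in m, angles in rad, forces in N, time in s.
With the tool pointing down it reaches from about 0.275 to 0.75 m from the base axis. Payload 10.2 kg.
Tool frame: the origin (TCP) lies between the finger pads; the fingertips stand 19 mm ahead of it and the grasp point (between the pads) is the TCP; z points along the fingers, y is the line along which they close (so a half turn about z gives the same grasp; the last joint's range is limited). The gripper opens to 88 mm and grips with 3 to 60 N. Pads are 18 mm wide; open, the fingers measure 123 mm over their backs; the gripper's body (75 mm by 187 mm) begins 45 mm behind the grasp point.
Start: joints at [1.051, 0.313, 1.498, -0, 1.331, -0.223], TCP at [0.154, 0.502, 0.258] pointing down, gripper open.
Joint ranges: [-2.94, 2.94], [-0.97, 2.17], [0.19, 2.56], [-1.23, 4.37], [0.02, 3.11], [-2.88, 2.88]. Speed limits (rad/s): [2.39, 2.39, 3.01, 3.14, 3.14, 3.14].

### API

Orientations are given as a rotation vector (axis times angle).
In Python, from bench import manip gives the robot as it stands.
- The arm moves only by the shell command python3 -m jog 'ROWS' [OPENING] [FORCE]. ROWS is JSON, a list of rows, each a list of 4 numbers: the shift along the world's x, y, z in m, then the turn about the world's z in units of 8 degrees (1.0 is 8 degrees). In form: [[dx, dy, dz, twist], ...]. A call has 1 to 12 rows; each row is the pose to reach, as a shift and turn from the pose commanded when the call began; what a row does not reach only later rows make up. A row lasts 1/10 s, in which the tool goes at most 50 mm and 8.59 degrees, less where a joint would pass 70% of its speed; a pose out of reach is approached as far as the arm can. A call with a gripper value outside its range is refused whole. OPENING is the opening, from 0 (shut) to 1 (fully open), set as the call begins (- or left out, the last holds). The fingers move at their own pace and stop on an object; FORCE is the grip in N (left out, the last holds). Time passes only in rows, so rows that repeat a pose let the fingers close. It gives the time, the measured TCP pose, the force, the opening and the grip force at its end, in the units of the state.
- manip.get_obs(): the state, without advancing time (a new reading comes with each control period).
- manip.capture(name): name is "scene" or "top"; returns a dict with "color" (400x640x3 uint8, blue, green, red), "z_map" (400x640 float32, m along the optical axis (not along the pixel's ray), 0 where there is no reading), "fx", "fy", "cx", "cy" (pixels), "T" (4x4, takes a point from camera to world coordinates). Camera axes: x right, y down, z forward; pixel columns grow to the right and rows downward; lengths in m; the calibration is good to about 2 mm. A picture is of the moment at which its call begins.
- manip.close_job(): hands the job in; it is judged then, once.
The state is a dict: "time": time; "joint_positions": joint angles; "dq": joint speeds; "joint_torque": joint torques, N m; "ee_pos": TCP position; "orientation": TCP orientation; "contact_force": force on the tool from outside, world axes, zero at the start; "wrist_torque": the same for the moment, N m; "gripper_width": opening from 0.0 (shut) to 1.0 (fully open); "grasp_force": force on a finger pad.
Only numpy, scipy, OpenCV 4.12 (cv2) and the standard library are available. Lean on these libraries where they do the work, as an engineer would, in place of code of your own. Each camera call takes 0.05 s, during which the arm holds its last target. There are 200 camera calls.

## Working session

There is one attempt and no reset: what is moved stays moved. The work goes in short steps, Python scripts to look and compute and a shell command to move; the robot and the scene stay as the last step left them, time stands still between calls to the robot, and variables do not carry over. Pictures are saved under pics/ and viewed, at most 10 in all, crops included, and the job is handed in when it is done.

```bash
ls; mkdir -p pics
cat > h.py <<'E'
import numpy as np, cv2
from bench import manip
def cap(n):
    c=manip.capture(n); z=c["z_map"]; v,u=np.mgrid[:z.shape[0],:z.shape[1]]
    P=np.stack([(u-c["cx"])/c["fx"]*z,(v-c["cy"])/c["fy"]*z,z],-1)
    c["P"]=P@c["T"][:3,:3].T+c["T"][:3,3]; c["P"][z==0]=np.nan
    return c
E
python3 - <<'E'
from h import *
for n in("scene","top"):
    c=cap(n); cv2.imwrite(f"pics/{n}0.png",c["color"]); print(n,c["fx"],np.round(c["T"],3).tolist())
print(manip.get_obs())
E
```

```text
pics
scene 505.94972592503376 [[-0.76, -0.502, 0.413, 0.093], [-0.65, 0.571, -0.501, 0.386], [0.015, -0.649, -0.76, 0.982], [0.0, 0.0, 0.0, 1.0]]
top 389.3911093292674 [[-0.027, -0.983, 0.182, 0.375], [-1.0, 0.029, 0.005, -0.195], [-0.01, -0.181, -0.983, 1.023], [0.0, 0.0, 0.0, 1.0]]
{'time': 0.1, 'joint_positions': array([ 1.05059735e+00,  3.13408104e-01,  1.49836279e+00,  1.39855984e-05,
        1.33100864e+00, -2.23395032e-01]), 'dq': array([-0.0003645 , -0.00101271, -0.00323092,  0.00042027, -0.0017744 ,
       -0.00099999]), 'joint_torque': array([ 1.57954335e-03, -4.02811861e+01, -2.52639949e+01,  6.95043756e-02,
        3.42771190e-02, -6.75977640e-05]), 'ee_pos': array([0.153448  , 0.50186429, 0.25721046]), 'orientation': array([-4.64448639e-01, -3.10662202e+00,  1.72896789e-03]), 'contact_force': array([-0.16709076, -0.16007259, -0.41108051]), 'wrist_torque': array([ 0.01902955, -0.00048243, -0.00870896]), 'grasp_force': 0.0, 'gripper_width': 1.0005489715553382}
```

View pics/scene0.png

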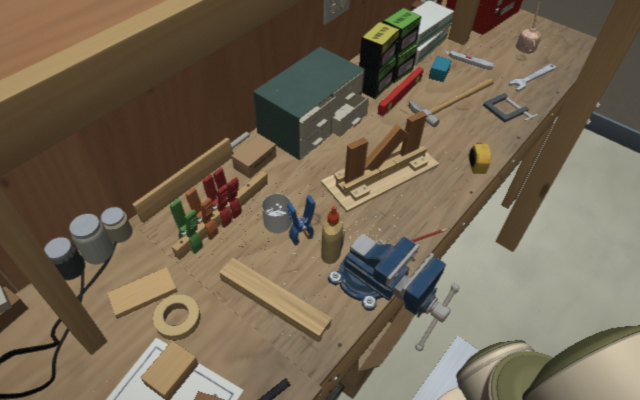

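View pics/top0.png

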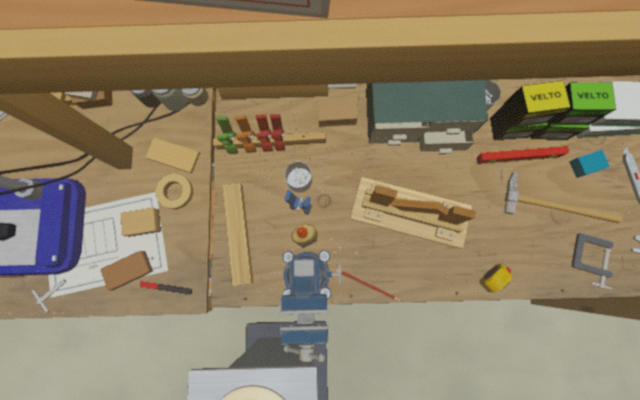

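The scene picture shows the rail at (275,296), tin (278,213), clamp (302,220), bottle (332,240) and the frame at (380,165). In the top view they are rail (236,233), tin (299,177), clamp (298,202), bottle (303,234) and frame (413,212), with slat tops at (383,195) and (463,213). The leaning slat lies between those two tops.

```bash
cat >> h.py <<'E'
def rect(p):
    (c,s,a)=cv2.minAreaRect((p[:,:2]*1000).astype(np.float32)); b=cv2.boxPoints((c,s,a))
    e=b[1]-b[0],b[2]-b[1]; e=max(e,key=np.linalg.norm)
    return np.round(c,1),np.round(s,1),round(float(np.degrees(np.arctan2(e[1],e[0]))%180),2),len(p)
def sel(c,u0,u1,v0,v1,z0,z1):
    m=np.zeros(c["z_map"].shape,np.uint8); z=c["P"][...,2]
    m[v0:v1,u0:u1]=((z>z0)&(z<z1))[v0:v1,u0:u1]
    n,l,st,_=cv2.connectedComponentsWithStats(m)
    return [c["P"][l==i] for i in range(1,n) if st[i,4]>25]
E
python3 - <<'E'
from h import *
t=cap("top"); s=cap("scene")
def show(name,c,*a):
    for p in sel(c,*a): print(name,*rect(p),"z",np.round(np.nanmedian(p[:,2]),4))
show("bench",t,330,350,230,250,-.02,.02)
show("rail",t,215,260,175,295,.025,.05); show("railS",s,210,340,250,340,.027,.05)
show("slattops",t,350,485,170,250,.15,.18); show("slattopsS",s,330,440,100,190,.15,.18)
show("brail",t,350,485,170,250,.042,.056)
show("brailS",s,315,445,100,210,.042,.056)
show("board",t,345,485,170,250,.006,.018)
show("loose",t,350,485,170,250,.06,.149); show("looseS",s,315,445,100,210,.06,.149)
show("obst",t,280,322,155,248,.03,.25); show("obstS",s,255,350,185,270,.03,.25)
show("tin",t,280,322,155,190,.05,.09)
show("vise",t,275,345,245,320,.03,.3)
E
```

```text
bench [ 462.8 -228.9] [50.2 50.4] 178.24 398 z -0.0007
rail [483.8  36.7] [259.8  46.9] 6.88 1878 z 0.0349
railS [ 460.7 -121.7] [38.4 16.7] 39.22 92 z 0.0389
railS [486.8  35.6] [261.8  47.5] 6.89 2584 z 0.0352
slattops [ 554.9 -330.9] [49.5 18.7] 72.81 190 z 0.1606
slattops [ 520.1 -447.5] [13.7 16.4] 175.43 40 z 0.1524
slattops [ 502.6 -502.6] [49.9 18.8] 74.06 201 z 0.1602
slattopsS [ 505.6 -502.7] [52.3 20.3] 73.97 154 z 0.1601
slattopsS [ 557.8 -331.2] [51.  21.2] 73.76 178 z 0.1602
brail [ 580.  -305.9] [16.1 12.8] 69.22 33 z 0.0466
brail [ 519.4 -413.6] [258.6  26.9] 73.21 588 z 0.0468
brailS [ 708.6 -478.1] [204.4  34.7] 75.45 193 z 0.0489
brailS [ 532.6 -418.1] [260.1  51.1] 73.3 696 z 0.0471
board [ 528.8 -417.3] [300.  117.4] 73.14 2095 z 0.0109
loose [ 529.  -416.5] [228.6  19.7] 72.94 959 z 0.1111
looseS [ 741.8 -437.5] [ 73.5 159.3] 95.9 588 z 0.1039
looseS [ 698.2 -512.1] [120.3   7.1] 88.86 102 z 0.0665
looseS [ 531.5 -418.8] [235.   23.1] 73.01 1691 z 0.1054
obst [ 624.9 -124.9] [68.1 67.4] 15.8 222 z 0.0515
obst [ 549.5 -127.8] [58.4 31.7] 72.96 338 z 0.0884
obst [ 470.1 -139. ] [46.2 61.8] 114.67 450 z 0.1129
obstS [ 558.7 -296.6] [12.7 31.3] 163.99 51 z 0.0389
obstS [ 599.1 -124.2] [ 70.3 132.3] 175.57 1231 z 0.0593
obstS [ 469.8 -135.1] [46.4 51.9] 117.79 839 z 0.1016
obstS [ 408.2 -109.4] [ 9.6 19. ] 137.18 85 z 0.0716
tin [ 643.4 -119.4] [29.7 67.5] 107.0 66 z 0.0614
tin [ 602.2 -127.7] [21.8 62.7] 97.37 49 z 0.0603
vise [ 343.8 -140.2] [100.9 143.9] 178.39 2132 z 0.1292
```

Run:
```python
from h import *
t=cap("top"); s=cap("scene"); P=np.vstack([t["P"].reshape(-1,3),s["P"].reshape(-1,3)])
x,y,z=P.T
for zz in(.15,.2,.3,.4):
  m=(z>zz)&(x>.25)&(x<.95)&(y<.55)&(y>-.75); q=P[m]
  for a in np.arange(-.75,.55,.1):
    k=q[(q[:,1]>=a)&(q[:,1]<a+.1)]
    if len(k)>5: print(zz,round(a,2),"xmin",np.percentile(k[:,0],1).round(3),"zmax",k[:,2].max().round(3),len(k))
m=(x>.25)&(x<.42)&(y<-.06)&(y>-.22)&(z<.5);print("vise zmax",np.percentile(z[m],99.8))
# frame fusion
th=np.radians(73.2);d=np.array([np.cos(th),np.sin(th)]);c=np.array([.5302,-.4169])
f=lambda y,z:np.round(np.r_[c+d*y/1000,z/1000],4)
for a in(47,35,20,10,0):
  r=np.radians(a);S,C=np.sin(r),np.cos(r);print(a,f(65-110*S-20*C,32+110*C+30*S))
print(f(0,142),manip.get_obs()["time"])
```

```text
0.15 -0.75 xmin 0.721 zmax 0.257 3036
0.15 -0.65 xmin 0.624 zmax 0.624 2622
0.15 -0.55 xmin 0.498 zmax 0.625 9198
0.15 -0.45 xmin 0.558 zmax 0.624 9295
0.15 -0.35 xmin 0.551 zmax 0.624 9299
0.15 -0.25 xmin 0.3 zmax 0.652 9490
0.15 -0.15 xmin 0.297 zmax 0.647 11259
0.15 -0.05 xmin 0.624 zmax 0.633 13605
0.15 0.05 xmin 0.625 zmax 0.625 18381
0.15 0.15 xmin 0.625 zmax 0.624 16243
0.15 0.25 xmin 0.626 zmax 0.624 10966
0.15 0.35 xmin 0.462 zmax 0.426 2019
0.15 0.45 xmin 0.53 zmax 0.335 405
0.2 -0.75 xmin 0.897 zmax 0.257 241
0.2 -0.65 xmin 0.624 zmax 0.624 1975
0.2 -0.55 xmin 0.624 zmax 0.625 7471
0.2 -0.45 xmin 0.624 zmax 0.624 7767
0.2 -0.35 xmin 0.624 zmax 0.624 8091
0.2 -0.25 xmin 0.624 zmax 0.652 8725
0.2 -0.15 xmin 0.624 zmax 0.647 10276
0.2 -0.05 xmin 0.624 zmax 0.633 12912
0.2 0.05 xmin 0.624 zmax 0.625 17592
0.2 0.15 xmin 0.625 zmax 0.624 15337
0.2 0.25 xmin 0.626 zmax 0.624 9787
0.2 0.35 xmin 0.462 zmax 0.426 1660
0.2 0.45 xmin 0.529 zmax 0.335 274
0.3 -0.65 xmin 0.624 zmax 0.624 1320
0.3 -0.55 xmin 0.624 zmax 0.625 6599
0.3 -0.45 xmin 0.624 zmax 0.624 6798
0.3 -0.35 xmin 0.624 
[... 214 characters left out ...]
n 0.626 zmax 0.624 6877
0.3 0.35 xmin 0.562 zmax 0.426 667
0.3 0.45 xmin 0.528 zmax 0.335 38
0.4 -0.65 xmin 0.624 zmax 0.624 1320
0.4 -0.55 xmin 0.624 zmax 0.625 6581
0.4 -0.45 xmin 0.624 zmax 0.624 6781
0.4 -0.35 xmin 0.624 zmax 0.624 6968
0.4 -0.25 xmin 0.624 zmax 0.652 7458
0.4 -0.15 xmin 0.624 zmax 0.647 8829
0.4 -0.05 xmin 0.624 zmax 0.633 11262
0.4 0.05 xmin 0.624 zmax 0.625 15684
0.4 0.15 xmin 0.625 zmax 0.624 13116
0.4 0.25 xmin 0.626 zmax 0.624 4397
0.4 0.35 xmin 0.664 zmax 0.426 81
vise zmax 0.15275983990329545
47 [ 0.5218 -0.4447  0.129 ]
35 [ 0.526  -0.4308  0.1393]
20 [ 0.5327 -0.4087  0.1456]
10 [ 0.5378 -0.3918  0.1455]
0 [ 0.5432 -0.3738  0.142 ]
[ 0.5302 -0.4169  0.142 ] 0.3
```

```bash
python3 - <<'E'
from h import *
t=cap("top"); s=cap("scene"); P=np.vstack([t["P"].reshape(-1,3),s["P"].reshape(-1,3)])
q=P[(P[:,0]>.61)&(P[:,0]<.75)&(P[:,1]<-.2)&(P[:,1]>-.6)&(P[:,2]>.2)]
print(np.histogram(q[:,2],bins=np.arange(.2,.7,.05)))
E
python3 -m jog '[[0.017,-0.043,0.01,-0.5],[0.033,-0.086,0.02,-1],[0.05,-0.129,0.03,-1.5],[0.067,-0.172,0.03,-2],[0.083,-0.215,0.03,-2.5],[0.1,-0.258,0.03,-3],[0.117,-0.301,0.03,-3.5],[0.133,-0.344,0.03,-4],[0.15,-0.387,0.03,-4.5],[0.167,-0.43,0.03,-5],[0.183,-0.473,0.03,-5.5],[0.2,-0.515,0.03,-6]]'
```

```text
(array([    0,     0,     0,     0,     0,     0,  1528,  6489, 17135]), array([0.2 , 0.25, 0.3 , 0.35, 0.4 , 0.45, 0.5 , 0.55, 0.6 , 0.65]))
time: 1.6
ee_pos: [0.3537, -0.015, 0.288]
orientation: [1.692, 2.646, 0.0]
contact_force: [0.3, 1.0, -0.8]
gripper_width: 0.999
grasp_force: 0.0
```

```bash
python3 -m jog '[[0.017,-0.043,0,-0.55],[0.034,-0.086,0,-1.1],[0.05,-0.129,0,-1.65],[0.067,-0.172,0,-2.2],[0.084,-0.215,0,-2.75],[0.1,-0.258,0,-3.3],[0.118,-0.301,0,-3.85],[0.135,-0.345,0,-4.4],[0.152,-0.388,0,-4.95],[0.168,-0.431,0,-5.22],[0.168,-0.431,0,-5.22],[0.168,-0.431,0,-5.22]]'
python3 - <<'E'
from h import *
o=manip.get_obs(); from scipy.spatial.transform import Rotation as R
M=R.from_rotvec(o["orientation"]).as_matrix();print(o["ee_pos"],np.degrees(np.arctan2(M[1,1],M[0,1])),o["joint_positions"].round(3))
E
```

```text
time: 2.8
ee_pos: [0.5215, -0.4444, 0.2863]
orientation: [-2.52, -1.872, -0.0]
contact_force: [0.5, 0.2, -0.3]
gripper_width: 0.997
grasp_force: 0.0
[ 0.52147243 -0.44436725  0.28628455] -16.787293273333347 [-0.876  0.683  0.856  0.     1.604 -0.583]
```

```bash
python3 -m jog '[[0,0,-0.04,0],[0,0,-0.08,0],[0,0,-0.11,0],[0,0,-0.135,0],[0,0,-0.15,0],[0,0,-0.157,0],[0,0,-0.157,0]]' && python3 -m jog '[[0,0,0,0],[0,0,0,0],[0,0,0,0],[0,0,0,0],[0,0,0,0],[0,0,0,0],[0,0,0,0]]' 0 8
```

```text
time: 3.5
ee_pos: [0.5216, -0.4435, 0.1312]
orientation: [2.521, 1.874, 0.0]
contact_force: [0.8, -0.3, 0.1]
gripper_width: 0.999
grasp_force: 0.0
time: 4.2
ee_pos: [0.5215, -0.444, 0.1307]
orientation: [-2.522, -1.874, 0.0]
contact_force: [-0.1, -0.1, 0.1]
gripper_width: 0.389
grasp_force: 0.0
```

```bash
python3 -m jog '[[0,0,0,0],[0,0,0,0],[0,0,0,0],[0,0,0,0],[0,0,0,0],[0,0,0,0]]' 0 8
```

```text
time: 4.8
ee_pos: [0.5217, -0.4439, 0.1307]
orientation: [2.521, 1.874, 0.0]
contact_force: [1.5, 0.0, 0.2]
gripper_width: 0.201
grasp_force: 8.0
```

```bash
python3 -m jog '[[0.001,0.002,0.005,0],[0.003,0.008,0.010,0],[0.004,0.014,0.015,0],[0.006,0.021,0.018,0],[0.008,0.028,0.021,0],[0.011,0.036,0.023,0],[0.013,0.044,0.023,0],[0.016,0.053,0.023,0],[0.018,0.060,0.022,0],[0.020,0.067,0.021,0],[0.020,0.067,0.020,0]]'
python3 - <<'E'
from h import *
c=cap("scene"); cv2.imwrite("pics/s1.png",cv2.resize(c["color"][90:220,310:470],None,fx=4,fy=4,interpolation=2))
E
```

```text
time: 5.9
ee_pos: [0.5419, -0.3757, 0.1503]
orientation: [-2.52, -1.874, -0.0]
contact_force: [1.2, -1.3, -1.5]
gripper_width: 0.209
grasp_force: 8.0
```

View pics/s1.png

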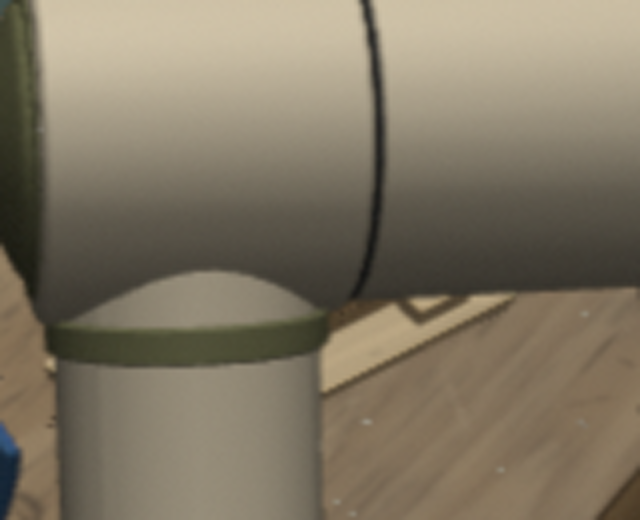

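The arm hides the slat at this point, so I'll slide it back to the middle, set it down and release before looking again.

```bash
python3 -m jog '[[-0.001,-0.004,0,0],[-0.003,-0.010,0,0],[-0.005,-0.017,0,0],[-0.007,-0.024,0,0],[-0.009,-0.030,0,0],[-0.010,-0.034,0,0],[-0.011,-0.036,0,0],[-0.011,-0.036,-0.003,0],[-0.011,-0.036,-0.005,0],[-0.011,-0.036,-0.007,0],[-0.011,-0.036,-0.007,0]]'
```

```text
time: 7.05
ee_pos: [0.5306, -0.4127, 0.1433]
orientation: [-2.521, -1.874, 0.0]
contact_force: [2.2, 0.5, -1.7]
gripper_width: 0.206
grasp_force: 8.0
```

```bash
python3 -m jog '[[0,0,-0.001,0],[0,0,-0.002,0],[0,0,-0.002,0]]';python3 -m jog '[[0,0,-0.001,0],[0,0,-0.002,0],[0,0,-0.002,0]]'; python3 -m jog '[[0,0,0,0],[0,0,0,0],[0,0,0,0]]' - 3
```

```text
time: 7.35
ee_pos: [0.5306, -0.4129, 0.1416]
orientation: [-2.521, -1.874, -0.0]
contact_force: [0.7, -0.7, -1.6]
gripper_width: 0.206
grasp_force: 8.0
time: 7.65
ee_pos: [0.5311, -0.413, 0.1412]
orientation: [2.52, 1.873, 0.001]
contact_force: [1.0, 2.1, 7.0]
gripper_width: 0.208
grasp_force: 8.0
time: 7.95
ee_pos: [0.5308, -0.4131, 0.1402]
orientation: [2.521, 1.873, 0.0]
contact_force: [0.2, 0.0, 5.5]
gripper_width: 0.204
grasp_force: 3.1
```

```bash
python3 -m jog '[[0,0,0,0],[0,0,0,0],[0,0,0,0],[0,0,0,0],[0,0,0,0],[0,0,0,0]]' 0.6; python3 -m jog '[[0,0,0.02,0],[0,0,0.06,0],[0,0,0.11,0],[-0.02,0.04,0.13,0],[-0.04,0.08,0.14,0],[-0.06,0.12,0.14,-0.5],[-0.08,0.16,0.14,-1],[-0.08,0.2,0.14,-1.5],[-0.08,0.24,0.14,-2],[-0.08,0.28,0.14,-2.5],[-0.08,0.28,0.14,-2.5]]' 1
python3 - <<'E'
from h import *
for n,b in(("scene",(315,445,80,190)),("top",(350,485,160,250))):
    c=cap(n); cv2.imwrite(f"pics/{n}2.png",cv2.resize(c["color"][100:260,300:500],None,fx=3,fy=3) if n=="top" else cv2.resize(c["color"][90:220,310:470],None,fx=4,fy=4))
    for z0,z1 in((.152,.175),(.042,.056)):
        for p in sel(c,*b,z0,z1): print(n,*rect(p),p[:,2].mean().round(4))
E
```

```text
time: 8.55
ee_pos: [0.5305, -0.4129, 0.1396]
orientation: [-2.521, -1.874, 0.0]
contact_force: [-0.6, 0.1, 0.6]
gripper_width: 0.603
grasp_force: 0.0
time: 9.65
ee_pos: [0.4503, -0.1295, 0.2803]
orientation: [2.807, 1.41, 0.001]
contact_force: [-0.8, -0.2, -0.2]
gripper_width: 1.0
grasp_force: 0.0
scene [ 539.7 -390.3] [28.  48.9] 165.1 104 0.0475
top [ 555.  -330.8] [49.2 18.4] 73.0 186 0.1603
top [ 527.7 -415.3] [49.8 18.8] 71.1 192 0.1604
top [ 502.7 -502.8] [49.8 17.9] 73.02 197 0.1602
top [ 579.8 -306.8] [19.  12.6] 74.67 35 0.0467
top [ 554.6 -387.3] [40.1 12.9] 76.94 64 0.047
top [ 528.8 -416.4] [258.6  46.8] 73.17 659 0.047
```

View pics/scene2.png

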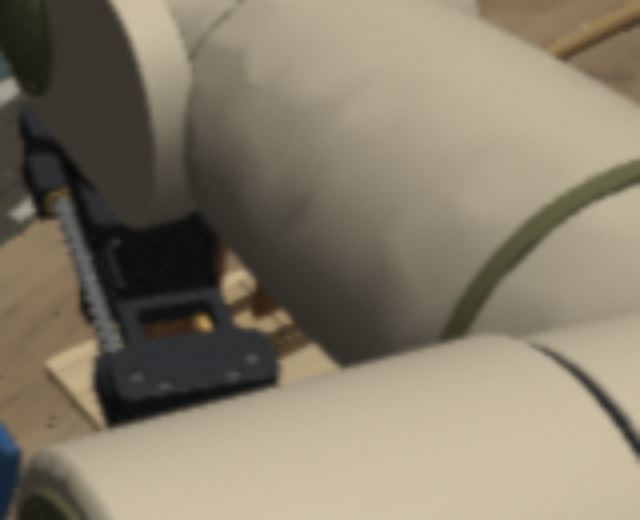

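The top view shows all three slats upright at the same height (0.160). The loose slat stands about 1 mm from midway, and the scene view is blocked by the arm. Next is the rail.

```bash
python3 -m jog '[[0.005,0.02,0,-0.8],[0.01,0.045,0,-1.6],[0.015,0.07,0,-2.4],[0.02,0.1,0,-3.2],[0.025,0.13,0,-4],[0.03,0.15,0,-4.8],[0.035,0.166,0,-5.6],[0.035,0.166,0,-5.79],[0.035,0.166,-0.03,-5.79],[0.035,0.166,-0.07,-5.79],[0.035,0.166,-0.09,-5.79],[0.035,0.166,-0.09,-5.79]]'
python3 - <<'E'
from h import *
o=manip.get_obs(); from scipy.spatial.transform import Rotation as R
M=R.from_rotvec(o["orientation"]).as_matrix();print(o["ee_pos"],np.degrees(np.arctan2(M[1,1],M[0,1])))
for n,a in(("top",(215,260,175,295)),("scene",(210,340,250,340))):
    c=cap(n)
    for p in sel(c,*a,.027,.045): print(n,*rect(p))
E
```

```text
time: 10.95
ee_pos: [0.4845, 0.0317, 0.1874]
orientation: [-3.135, -0.19, 0.008]
contact_force: [-0.3, -0.5, -0.0]
gripper_width: 0.996
grasp_force: 0.0
[0.48453015 0.03172318 0.18739293] -83.05640080182525
top [585.   44.5] [59.1 39.4] 10.18 265
top [519.1  47.7] [31.6 31.1] 5.14 124
top [419.8  28.9] [130.9  47. ] 7.09 955
scene [ 469.2 -113.4] [22.   5.4] 1.93 28
scene [529.6  40.6] [172.5  48.2] 6.83 1134
```

```bash
python3 -m jog '[[0.001,0.004,-0.04,0],[0.001,0.004,-0.08,0],[0.001,0.004,-0.11,0],[0.001,0.004,-0.135,0],[0.001,0.004,-0.15,0],[0.001,0.004,-0.158,0],[0.001,0.004,-0.162,0],[0.001,0.004,-0.162,0]]' && python3 -m jog '[[0,0,0,0],[0,0,0,0],[0,0,0,0],[0,0,0,0],[0,0,0,0],[0,0,0,0],[0,0,0,0],[0,0,0,0],[0,0,0,0]]' 0 45
```

```text
time: 11.85
ee_pos: [0.4872, 0.0368, 0.0284]
orientation: [3.136, 0.19, 0.002]
contact_force: [-0.1, 0.5, -0.1]
gripper_width: 0.997
grasp_force: 0.0
time: 12.75
ee_pos: [0.4866, 0.037, 0.0278]
orientation: [3.136, 0.19, 0.0]
contact_force: [-0.9, -1.0, 2.5]
gripper_width: 0.522
grasp_force: 45.0
```

```bash
python3 -m jog '[[0,0,0.01,0],[0,0,0.03,0],[0,0,0.06,0],[0,0,0.10,0],[0,0,0.14,0],[0,0,0.18,0],[0,0,0.21,0],[0,0,0.235,0],[0,0,0.25,0],[0,0,0.25,0]]' && python3 -m jog '[[0.002,-0.015,0,0.3],[0.005,-0.05,0,0.9],[0.009,-0.09,0,1.7],[0.013,-0.135,0,2.5],[0.017,-0.18,0,3.3],[0.021,-0.225,0,4.1],[0.025,-0.27,0,4.9],[0.030,-0.315,0,5.7],[0.034,-0.355,0,6.5],[0.038,-0.395,0,7.2],[0.041,-0.425,0,7.8],[0.043,-0.440,0,8.1]]' && python3 -m jog '[[0,-0.006,0,0.1],[0,-0.014,0,0.18],[0,-0.014,0,0.18],[0,-0.014,0,0.18]]'
cat > m.py <<'E'
from h import *
from scipy.spatial.transform import Rotation as R
o=manip.get_obs();M=R.from_rotvec(o["orientation"]).as_matrix();print(o["time"],o["ee_pos"],np.degrees(np.arctan2(M[1,1],M[0,1])),M[:,2].round(4),o["wrist_torque"].round(3))
for n in("top","scene"):
    c=cap(n); z=o["ee_pos"][2]+.008
    for p in sel(c,250,540,80,300,z-.007,z+.005): print(n,*rect(p),p[:,2].mean().round(4))
    cv2.imwrite(f"pics/{n}_{o['time']:.1f}.png",c["color"])
E
python3 m.py; ls pics
```

```text
time: 13.75
ee_pos: [0.4868, 0.0371, 0.2798]
orientation: [3.135, 0.19, 0.006]
contact_force: [0.2, 0.3, -0.9]
gripper_width: 0.517
grasp_force: 45.0
time: 14.95
ee_pos: [0.5288, -0.4052, 0.2755]
orientation: [-2.543, -1.84, 0.001]
contact_force: [0.1, 0.4, -1.9]
gripper_width: 0.518
grasp_force: 45.0
time: 15.35
ee_pos: [0.5297, -0.4163, 0.2777]
orientation: [-2.523, -1.872, -0.0]
contact_force: [0.3, 0.0, -1.5]
gripper_width: 0.518
grasp_force: 45.0
15.35 [ 0.52969592 -0.41626021  0.27774536] -16.8404743129667 [-0.e+00  3.e-04 -1.e+00] [-0.05   0.134 -0.002]
top [ 556.6 -317.8] [54.9 46.6] 73.16 524 0.2847
top [ 502.8 -477.2] [15.8 35.7] 128.66 79 0.2847
top [ 475.5 -532.2] [11.4 25. ] 130.19 53 0.2845
s1.png
scene0.png
scene2.png
scene_15.3.png
top0.png
top2.png
top_15.3.png
```

View pics/top_15.3.png

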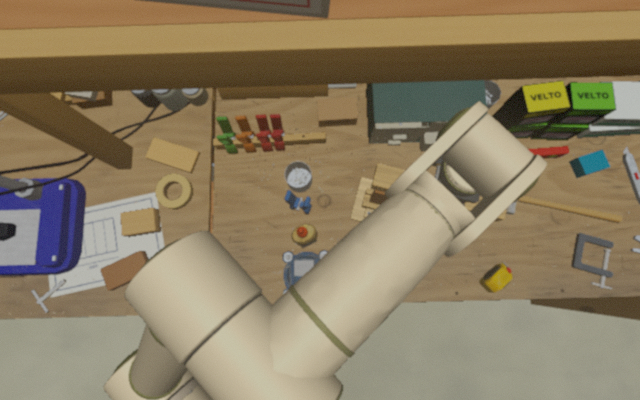

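View pics/scene_15.3.png

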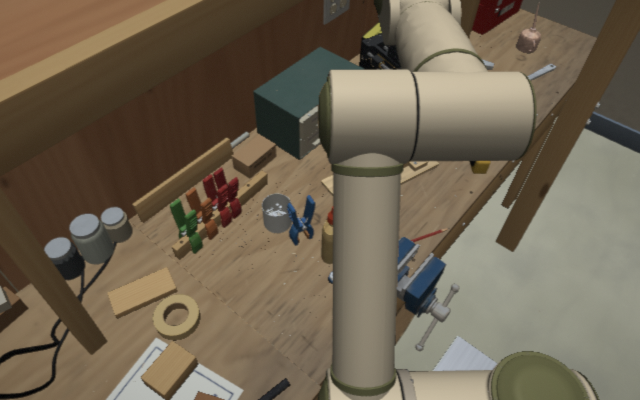

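The rail hangs over the frame with its near end clear at about (381,178) in the top view. Bottle, clamp and tin still stand at (303,234), (298,202) and (299,177).

```bash
python3 -m jog '[[0.0005,-0.0005,-0.01,0],[0.001,-0.0005,-0.025,0],[0.001,-0.0005,-0.04,0],[0.001,-0.0005,-0.053,0],[0.001,-0.0005,-0.062,0],[0.001,-0.0005,-0.066,0],[0.001,-0.0005,-0.066,0],[0.001,-0.0005,-0.066,0]]'
cat >> m.py <<'E'
th=np.radians(73.2);d=np.array([np.cos(th),np.sin(th)]);e=np.array([d[1],-d[0]]);f=np.array([528.8,-416.9])
c=cap("top")
for z0,z1,nm in((o["ee_pos"][2],o["ee_pos"][2]+.015,"rail"),(.006,.018,"board"),(.042,.056,"brail")):
  for p in sel(c,330,500,140,270,z0,z1):
    q=p[:,:2]*1000-f; a=q@d; b=q@e
    print(nm,"along %.1f %.1f across %.1f %.1f"%(*np.percentile(a,[.5,99.5]),*np.percentile(b,[1,99])),len(p),p[:,2].mean().round(4))
E
python3 m.py
```

```text
time: 16.25
ee_pos: [0.5307, -0.4176, 0.2124]
orientation: [2.522, 1.871, 0.0]
contact_force: [-1.0, -0.3, -1.6]
gripper_width: 0.516
grasp_force: 45.0
16.25 [ 0.53070033 -0.41761114  0.21235764] -16.848168868111305 [ 7.e-04 -8.e-04 -1.e+00] [-0.072  0.115  0.036]
top [ 557.5 -319.2] [55.9 46.3] 74.1 441 0.2193
top [ 503.5 -476.8] [11.5 23. ] 131.05 26 0.2189
top [ 483.7 -529.9] [17.2 27.4] 163.07 70 0.2193
rail along 76.6 129.3 across -23.4 21.8 448 0.2192
rail along -75.0 -53.8 across -19.0 0.5 26 0.2191
rail along -130.0 -113.1 across -24.1 1.8 70 0.2193
board along 104.3 154.0 across 156.1 172.0 26 0.0117
board along 17.2 70.9 across 181.2 198.5 37 0.0113
board along 113.8 149.6 across -57.3 55.8 433 0.0111
board along -150.2 -133.7 across -58.0 -33.9 35 0.0102
brail along 82.8 129.4 across -23.1 -8.1 103 0.0469
```

In the top view the rail's ends (-130/+129 mm) and sides match the frame's, and both ends are at the same height. I'll lower it to a 1 cm gap.

```bash
python3 -m jog '[[0,0,-0.003,0],[0,0,-0.006,0],[0,0,-0.009,0],[0,0,-0.012,0],[0,0,-0.012,0],[0,0,-0.012,0],[0,0,-0.012,0],[0,0,-0.012,0],[0,0,-0.012,0],[0,0,-0.012,0]]'
python3 m.py
python3 - <<'E'
from h import *
c=cap("top");print([ (rect(p)[0],p[:,2].max().round(3)) for p in sel(c,280,322,155,248,.03,.25)])
for n in("top","scene"):
  for p in sel(cap(n),330,500,90,260,.10,.168): print(n,*rect(p),p[:,2].mean().round(3))
E
```

```text
time: 17.4
ee_pos: [0.5306, -0.4175, 0.1998]
orientation: [2.523, 1.872, 0.0]
contact_force: [0.4, -0.9, -1.4]
gripper_width: 0.517
grasp_force: 45.0
17.4 [ 0.53058264 -0.41745379  0.19981757] -16.842535428884776 [ 1.e-04 -1.e-04 -1.e+00] [-0.055  0.143  0.031]
top [ 557.8 -319.5] [55.8 47. ] 73.23 438 0.2068
top [ 481.  -534.2] [14.9 33.7] 137.02 76 0.2064
rail along 75.7 129.4 across -23.6 21.9 441 0.2066
rail along -129.8 -113.2 across -24.5 3.2 77 0.2061
board along 104.5 154.8 across 154.8 171.4 29 0.0121
board along 113.8 149.6 across -57.1 55.8 426 0.0108
board along -150.2 -131.6 across -58.0 -31.7 49 0.0106
brail along 83.5 129.4 across -22.9 -8.2 101 0.0468
[(array([ 624.9, -125. ]), np.float64(0.071)), (array([ 549.5, -127.5]), np.float64(0.137)), (array([ 469.9, -139.1]), np.float64(0.177))]
top [ 751.5 -446.8] [278.  121.3] 84.22 4552 0.144
scene [ 468.7 -127. ] [ 5.2 32.4] 134.24 86 0.131
scene [ 311.2 -164.7] [40.7 58.5] 99.03 401 0.148
scene [ 262.4 -185.7] [25.2 12.8] 40.46 50 0.149
```

```bash
python3 -c "
from bench import manip;print(manip.close_job())"
```

```text
the job is handed in; nothing more can be done
None
```

The job is handed in: the loose slat was let go standing upright, about 1 mm from midway, and the rail is held steady and level about 1 cm above the slats, groove down and end in line with end. The bottle, clamp and tin measured unmoved; the arm hid the middle slat from both cameras at the end, so it was last seen before I fetched the rail.

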